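# Hold the burnisher guard open at the set mark

### The arm

A 7-joint arm with a two-finger parallel gripper is mounted at the origin on a cart in front of the work surface, level with it; the furniture and walls round the work are solid. World frame = base frame: x ahead of the robot, y to its left, z up, the work surface at z = 0. Lengths are in m, angles in degrees, forces in N, time in s.
With the tool pointing down it reaches from about 0.35 to 0.9 m from the base axis. Payload 7.2 kg.
Tool frame: the origin (TCP) lies on the centre line of the jaws, within the pads' length; the fingertips stand 19 mm ahead of it and the grasp point (between the pads) is the TCP; x points along the fingers, z is the direction in which the jaws open and shut, and the axes are right-handed (so a half turn about x gives the same grasp; the last joint's range is limited). The gripper opens to 88 mm and grips with 3 to 60 N. Pads are 20 mm wide; open, the fingers measure 115 mm over their backs; the gripper's body (75 mm by 178 mm) begins 61 mm behind the grasp point.
Start: joints at [-3.908, 23.554, -0.728, 91.456, 0.321, 64.991, -4.71], TCP at [0.625, -0, 0.242] pointing down, gripper open.
Joint ranges: [-169.25, 169.25], [-16.82, 113.86], [-84.01, 82.57], [7.8, 145.47], [-59.2, 239.2], [7.22, 106.19], [-163.78, 163.78]. Speed limits (degrees/s): [136.94, 136.94, 172.46, 172.46, 180, 180, 180].

### API

Orientations are given as [roll, pitch, yaw] about the fixed x, y, z axes, in that order (R = Rz(yaw) Ry(pitch) Rx(roll)).
In Python, from workcell import r gives the robot as it stands.
- The arm moves only by the shell command python3 -m pendant 'ROWS' [FORCE]. ROWS is JSON, a list of rows, each a list of 3 entries, a list of its own where there are three numbers: the turn, a rotation vector about the tool's x, y, z in rad, then the shift along the tool's x, y, z in cm, then the finger opening in cm, from 0 to 8.78. In form: [[[rx, ry, rz], [dx, dy, dz], claw], ...]. A call has exactly 8 rows; each row is the pose to reach, as a shift and turn from the pose commanded when the call began, along the tool's axes at that moment; what a row does not reach only later rows make up. A row lasts 1/8 s, in which the tool goes at most 62.5 mm and 10.7 degrees, less where a joint would pass 70% of its speed; a pose out of reach is approached as far as the arm can. A call with a gripper value outside its range is refused whole. The fingers move at their own pace and stop on an object; FORCE is the grip in N (left out, the last holds). Time passes only in rows, so rows that repeat a pose let the fingers close, or fill a call up. It gives the time, the measured TCP pose, the force and the opening at its end, in the units of the state.
- r.get_obs(): the state, without advancing time (a new reading comes with each control period).
- r.grab_frame(name): name is "scene" or "side" or "wrist"; returns a dict with "frame" (384x512x3 uint8, blue, green, red), "intrinsics" (3x3 intrinsics, pixels), "rvec" (rotation vector, rad) and "tvec" (3), from world to camera coordinates, as OpenCV has them. Camera axes: x right, y down, z forward; pixel columns grow to the right and rows downward; lengths in m; the calibration is good to about 2 mm. A picture is of the moment at which its call begins. There is no depth.
- r.sign_off(): hands the job in, once; it reports no verdict.
The state is a dict: "time": time; "q": joint angles; "joint_velocities": joint speeds; "tau": joint torques, N m; "tool_pos": TCP position; "eef_rot": TCP orientation; "contact_force": force on the tool from outside, world axes, zero at the start; "wrist_torque": the same for the moment, N m; "gripper_width": opening from 0.0 (shut) to 1.0 (fully open).
Only numpy, scipy, OpenCV 4.12 (cv2) and the standard library are available. Lean on these libraries where they do the work, as an engineer would, in place of code of your own. Each camera call takes 0.05 s, during which the arm holds its last target. There are 200 camera calls.

### The job

The yellow guard of the bench burnisher is locked by a sliding bolt with a black knob. Draw the bolt fully back, then raise the guard until its white pointer lines up with the red mark on the quadrant, and hold it there so the roller can be inspected: the guard falls if let go, so finish while still holding it. Do not shift the red mark, and leave the spool, the tin and the jar where they stand.

Things in the scene. Friction and masses are not known exactly. Their poses are not given: they have to be found in the camera images.
- burnisher: bench burnisher fixed to the bench: blue housing 120 x 180 mm, 92 mm high, roller inside, aluminium quadrant of 160 mm radius about the hinge on its right side (y = -108 mm), bolt bracket on its left (98 mm high, two staples up to 119 mm at y = +105 and +174 mm). Origin on the bench under its centre; x from front (pull) to back (hinge), y to its left (bolt side), z up
- guard (a joint): angle of the yellow guard, rad: 0 closed (level), grows as its front edge is raised, stop at 1.6. A 120 x 180 x 5 mm plate of 0.25 to 0.46 kg on an almost frictionless hinge: it falls shut when let go. While the bolt lies across it, it cannot be raised
- guard_hinge (a point): middle of the guard's hinge line, at x = +60 mm, y = 0, z = 97 mm of the burnisher; the hinge line runs along the burnisher's y
- guard_bar (a point): middle of the round bar of the guard's dark U-shaped pull: 10 mm thick, 96 mm long along the burnisher's y, in the guard's plane, 165 mm from the hinge line, 45 mm in front of the guard's edge; closed, 97 mm above the bench. It may turn in the fingers as the guard swings
- guard_pointer (a point): tip of the white pointer tongue (6 mm wide, 4 mm thick) at the guard's right front corner, in the guard's plane, 145 mm from the hinge line and 98 mm right of the middle
- mark (a joint): angle of the red setting mark about the same hinge line, rad, in the same sense as the guard's: the guard is at the mark when both are equal. Set between 0.5 and 1.1; stiff, stays where it is unless pushed hard
- mark_tip (a point): the point on the red mark (a 6 mm thick red rider over the quadrant's rim) where the pointer's tip belongs, 145 mm from the hinge line and 98 mm right of the middle
- bolt (a joint): travel of the sliding bolt, m: 0 to 0.005 at the start (its rod lies across the guard's left edge), 0.036 fully drawn at its stop; moves along the burnisher's +y, away from the guard, clear of it from about 0.02. About 1.5 N of friction; stays where it is left
- bolt_knob (a point): centre of the bolt's upright black knob: 18 mm across, 32 mm high, on an 8 mm stem; with the bolt at 0 it is at x = -20 mm, y = +120 mm, z = 142 mm of the burnisher, its top 16 mm higher; it stands clear above the staples
- brown_spool: spool of brown thread with black flanges, 38 x 48 x 50 mm, standing upright; origin under its centre; bystander
- brass_tin: round tin of brass rivets, 54 mm across, 17 mm high; origin under its centre; bystander
- paint_jar: small brown jar with a black screw lid, 39 mm across, 48 mm high; origin under its centre; bystander

How it is judged (in metres and radians):
On the way:
1. the bolt is drawn back clear of the guard, the guard still closed (value of joint bolt above 0.03 m and value of joint guard below 0.05 rad), for 0.1 s.
At the end, for the whole second after the job is handed in: the bolt is drawn at least 30 of its 36 mm; the guard's pointer tip is within 10 mm of the red mark's point (about 4 degrees) and at rest, held up by the fingers (more than 0.5 N on the guard); the mark is within 8 mm of its setting and the spool, tin and jar within 20 mm of where they stood (value of joint bolt above 0.03 m and distance between guard_pointer and mark_tip below 0.01 m and distance of mark_tip from where it was at the start of the episode below 0.008 m and contact force between the fingers and guard above 0.5 N and not (velocity of joint guard above 0.05 rad/s) and not (velocity of joint guard below -0.05 rad/s) and distance of each of brown_spool, brass_tin, paint_jar from where it was at the start of the episode below 0.02 m); the arm keeps its last pose, push and grip.
It fails at once if the red mark is shifted by more than 8 mm (distance of mark_tip from where it was at the start of the episode above 0.008 m).
It fails at once if the spool, the tin or the jar is moved by more than 20 mm (distance of any of brown_spool, brass_tin, paint_jar from where it was at the start of the episode above 0.02 m).
It also fails if it takes over 42 s, if anything falls off the work surface, if the arm or the gripper's body presses on something with over 40 N, if the wrist force passes 120 N, or if a joint passes its speed limit or range.

## Working session

There is one attempt and no reset: what is moved stays moved. The work goes in short steps, Python scripts to look and compute and a shell command to move; the robot and the scene stay as the last step left them, time stands still between calls to the robot, and variables do not carry over. Pictures are saved under pics/ and viewed, about 8 in all and at most 12, crops included, and the job is handed in when it is done.

```bash
mkdir -p pics; ls; python3 - <<'E'
from workcell import r
import cv2,numpy as np,json
o=r.get_obs();print(o)
for n in("scene","side","wrist"):
    f=r.grab_frame(n);cv2.imwrite(f"pics/{n}0.png",f["frame"])
    np.savez(f"pics/{n}0.npz",**f)
    R=cv2.Rodrigues(np.array(f["rvec"]))[0];print(n,-R.T@np.array(f["tvec"]).ravel(),R[2])
a=[cv2.imread(f"pics/{n}0.png") for n in("scene","side")]
cv2.imwrite("pics/a.png",cv2.resize(np.vstack(a),None,fx=.78,fy=.78))
E
```

```text
pics
{'time': 0.0, 'q': array([-3.90804934, 23.60055502, -0.72826834, 91.50270282,  0.31996951,
       64.99010231, -4.70795519]), 'joint_velocities': array([-0.02446535, -0.02813744, -0.01178789, -0.04251507,  0.04829824,
       -0.03506109,  0.02647806]), 'tau': array([-2.92756195e-04, -5.87956166e+01,  6.41712137e-01, -2.91074431e+01,
       -5.37758670e-02,  1.83686998e-02,  1.53371734e-04]), 'tool_pos': array([ 6.24533875e-01, -3.03136756e-05,  2.40812822e-01]), 'eef_rot': array([-176.42767825,   89.90866745, -176.42448356]), 'contact_force': array([-0.53504865,  0.32203833,  0.52696317]), 'wrist_torque': array([ 0.03310449, -0.01891654,  0.01434644]), 'gripper_width': 0.9996132731532403}
scene [0.00544773 0.85219537 0.69525195] [ 0.48728436 -0.63289459 -0.60166302]
side [ 0.27182121 -0.7064211   0.58425819] [ 0.17972522  0.88304466 -0.43351005]
wrist [0.62499573 0.07173327 0.38458538] [-0.00174413 -0.26349105 -0.96466026]
```

View pics/scene0.png

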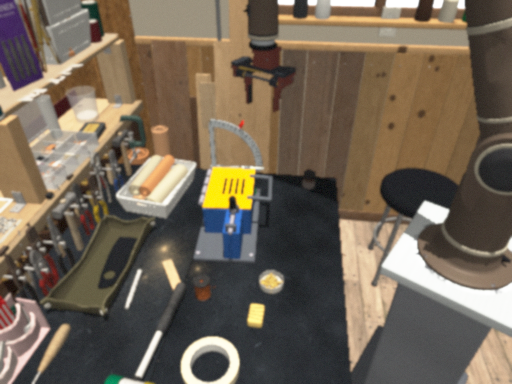

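View pics/side0.png

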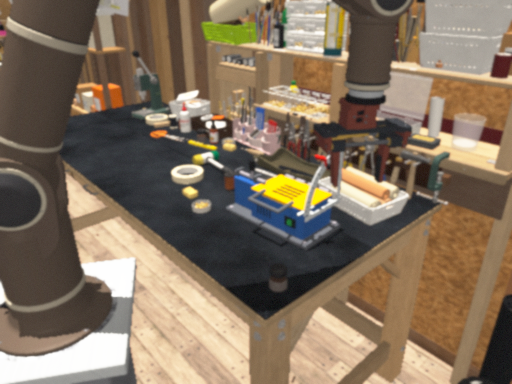

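Scene: burnisher at about (232,205), red mark (241,125), knob (233,202), spool (310,180), tin (271,282), jar (203,287). Side: guard (292,192), red mark (320,157), spool (278,278). Next, enlarged crops.

```bash
cat > h.py <<'E'
import cv2,numpy as np
class Cam:
    def __init__(s,f):
        s.im=f["frame"];s.K=np.array(f["intrinsics"]);s.R=cv2.Rodrigues(np.array(f["rvec"]))[0];s.t=np.array(f["tvec"]).ravel()
        s.c=-s.R.T@s.t
    def ray(s,p): 
        d=s.R.T@np.linalg.solve(s.K,[p[0],p[1],1.]);return d/np.linalg.norm(d)
    def plane(s,p,z): d=s.ray(p);return s.c+d*(z-s.c[2])/d[2]
    def proj(s,X): x=s.K@(s.R@np.asarray(X)+s.t);return x[:2]/x[2]
def tri(a,pa,b,pb):
    A=np.c_[a.ray(pa),-b.ray(pb)];k=np.linalg.lstsq(A,b.c-a.c,rcond=None)[0]
    P,Q=a.c+k[0]*a.ray(pa),b.c+k[1]*b.ray(pb);return (P+Q)/2,np.linalg.norm(P-Q)
E
python3 - <<'E'
from h import *
C={n:Cam(np.load(f"pics/{n}0.npz")) for n in("scene","side","wrist")}
a=cv2.resize(C["scene"].im[110:270,180:290],None,fx=3.6,fy=3.6,interpolation=2)
b=cv2.resize(C["side"].im[140:300,220:350],None,fx=3,fy=3.6,interpolation=2)
cv2.imwrite("pics/b.png",np.hstack([a,b]))
for n in C:
    hsv=cv2.cvtColor(C[n].im,cv2.COLOR_BGR2HSV)
    for nm,m in(("yel",cv2.inRange(hsv,(20,180,120),(35,255,255))),("red",cv2.inRange(hsv,(0,180,120),(6,255,255))|cv2.inRange(hsv,(174,180,120),(180,255,255)))):
        k,l,s,c=cv2.connectedComponentsWithStats(m)
        for i in range(1,k):
            if s[i,4]>5: print(n,nm,s[i],c[i].round(1))
E
```

```text
scene yel [ 202  168   53   41 1667] [229.5 187.9]
scene yel [ 94 206   5  15  39] [ 95.8 212.2]
scene yel [104 207   3   6  13] [104.8 209.6]
scene red [240 121   3   6  12] [241.1 123.8]
scene red [ 41 281   2   5   9] [ 41.6 283.2]
scene red [  0 296   4  12  26] [  0.8 301.4]
side yel [337   9   8  39 140] [340.4  27.5]
side yel [250  23   4   8  14] [250.9  25.3]
side yel [218  24   4   2   6] [219.2  24.3]
side yel [247  28   2   5   6] [247.7  29.8]
side yel [251  33   1   8   8] [251.   36.5]
side yel [291  85   6   3  11] [293.4  85.7]
side yel [188 140  29  10  88] [202.1 145. ]
side yel [194 156   5   7  18] [196.2 158.6]
side yel [ 252  174   56   36 1033] [284.4 190.4]
side yel [312 188  19  17 161] [319.4 196. ]
side red [270 120   6   5  18] [272.1 122.3]
side red [315 154  11   8  43] [319.8 157.2]
```

View pics/b.png

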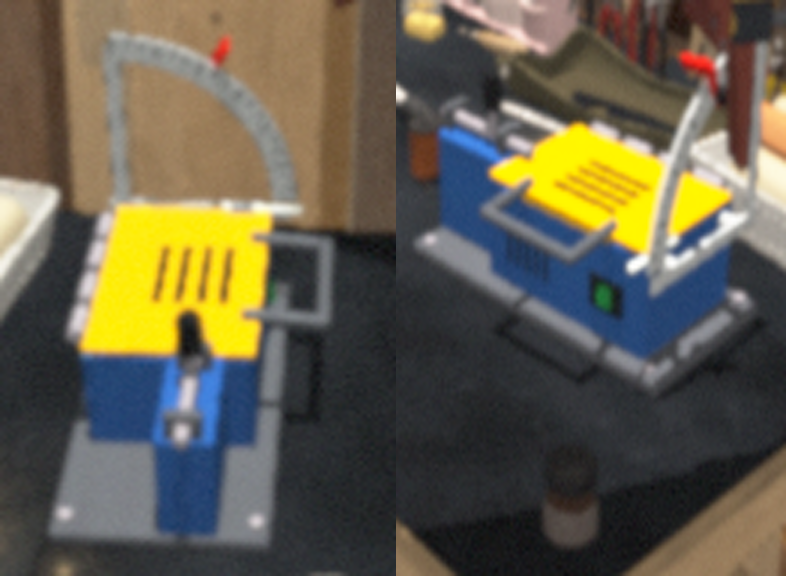

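View pics/wrist0.png

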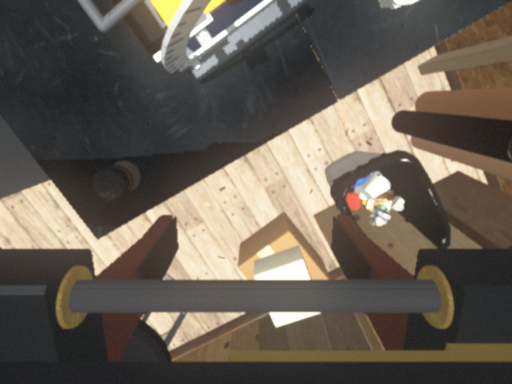

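```bash
cat > m.py <<'E'
from h import *
C={n:Cam(np.load(f"pics/{n}0.npz")) for n in("scene","side","wrist")}
S,D=C["scene"],C["side"]
g={k:S.plane((180+u/3.6,110+v/3.6),.0995) for k,u,v in(("br",118,206),("fr",272,212),("fl",253,356),("bl",80,353))}
print({k:v.round(3) for k,v in g.items()})
print("w",[np.linalg.norm(g[a]-g[b]).round(3) for a,b in(("br","fr"),("fl","bl"),("br","bl"),("fr","fl"))])
b1=tri(S,(271.7,176.7),D,(279.7,212.2));b2=tri(S,(270.3,199.4),D,(249.7,198.9));print("bar",b1,b2)
print("mark",tri(S,(241.1,123.8),D,(319.8,157.2)))
P=lambda u,v:D.plane((220+(u-396)/3,140+v/3.6),.0995)
print("side corners",P(573,125),P(730,200),P(648,245))
kn=tri(S,(180+190/3.6,110+325/3.6),D,(251.7,140+80/3.6));print("knob",kn)
for n,p,z in(("tin",(271,282),.009),("jar",(203,287),.024),("spool",(310,180),.025)):print(n,S.plane(p,z).round(3))
# fit pose from corners
M=np.array([[60,-90],[-60,-90],[-60,90],[60,90]])/1e3;W=np.array([g[k][:2] for k in("br","fr","fl","bl")])
M=np.vstack([M,[[-.105,-.048],[-.105,.048]]]);W=np.vstack([W,b1[0][:2],b2[0][:2]])
m,w=M.mean(0),W.mean(0);U,s,V=np.linalg.svd((M-m).T@(W-w));R=V.T@U.T;t=w-R@m
print("pose",t,np.degrees(np.arctan2(R[1,0],R[0,0])),"res",(W-M@R.T-t).round(4))
E
python3 m.py
```

```text
{'br': array([0.653, 0.194, 0.1  ]), 'fr': array([0.551, 0.128, 0.1  ]), 'fl': array([0.455, 0.277, 0.1  ]), 'bl': array([0.55 , 0.346, 0.1  ])}
w [np.float64(0.121), np.float64(0.118), np.float64(0.183), np.float64(0.178)]
bar (array([0.49788747, 0.12735518, 0.09678579]), np.float64(0.00455615362281569)) (array([0.44176188, 0.2123677 , 0.09616017]), np.float64(0.003077244721419483))
mark (array([0.59448478, 0.13428143, 0.22844056]), np.float64(0.00023893456018017747))
side corners [0.55238166 0.33656545 0.0995    ] [0.65072862 0.18111841 0.0995    ] [0.56187239 0.13236402 0.0995    ]
knob (array([0.46978195, 0.32416362, 0.14953874]), np.float64(0.002811777172688276))
tin [0.325 0.368 0.009]
jar [0.429 0.481 0.024]
spool [ 0.451 -0.014  0.025]
pose [0.55337788 0.23394443] 34.85086199786518 res [[-0.0015 -0.0005]
 [-0.0045  0.0019]
 [ 0.0018  0.0034]
 [-0.0011  0.0034]
 [ 0.0032 -0.0072]
 [ 0.002  -0.001 ]]
```

```bash
cat > to.py <<'E'
# to.py x y z yaw_of_jaw tilt : move needed (tool axes, cm / rad) from measured pose
import sys,numpy as np
from scipy.spatial.transform import Rotation as Ro
from workcell import r
def to(p,psi,tilt=0):
    o=r.get_obs();R=Ro.from_euler('xyz',o["eef_rot"],degrees=True)
    c,s=np.cos(np.radians(psi)),np.sin(np.radians(psi));u=np.array([c,s,0]);best=None
    t=np.radians(tilt);x=-np.cos(t)*np.array([0,0,1])+np.sin(t)*u   # tilt>0: fingers lean toward hinge
    for k in(1,-1):
        z=k*(np.cos(t)*u+np.sin(t)*np.array([0,0,1]));T=Ro.from_matrix(np.c_[x,np.cross(z,x),z]);v=(R.inv()*T).as_rotvec()
        if best is None or np.linalg.norm(v)<np.linalg.norm(best):best=v
    print("t",o["time"],"pos",o["tool_pos"].round(4),"F",o["contact_force"].round(1),"grip",round(o["gripper_width"]*8.78,2))
    print("turn",best.round(3),"shift",(R.inv().apply(np.array(p)-o["tool_pos"])*100).round(2));print(R.as_matrix().round(3))
if __name__=="__main__":a=list(map(float,sys.argv[1:]));to(a[:3],*a[3:])
E
python3 to.py 0.469 0.322 0.24 34
```

```text
t 0.15 pos [ 0.6247 -0.      0.241 ] F [-0.2  0.5 -0.2] grip 8.77
turn [-0.593 -0.001 -0.   ] shift [  0.12  32.2  -15.56]
[[-0.001 -0.     1.   ]
 [-0.     1.     0.   ]
 [-1.    -0.    -0.001]]
```

```bash
python3 -m pendant '[[[-0.1,0,0],[-5,0,-4],8],[[-0.25,0,0],[-8,5,-8],7],[[-0.4,0,0],[-9,10,-12],6],[[-0.55,0,0],[-9,16,-15.6],5],[[-0.593,0,0],[-9,22,-15.6],5],[[-0.593,0,0],[-8,27.5,-15.6],5],[[-0.593,0,0],[-4,32,-15.6],5],[[-0.593,0,0],[0,32.2,-15.6],5]]' 20
python3 - <<'E'
from workcell import r
from h import *
for n in("wrist","side","scene"):
    f=r.grab_frame(n);np.savez(f"pics/{n}1.npz",**f)
    if n=="wrist":cv2.imwrite("pics/w1.png",f["frame"])
E
python3 to.py 0.469 0.322 0.146 34
```

```text
time: 1.15
tool_pos: [0.4676, 0.3264, 0.2405]
eef_rot: [58.8, 89.9, 93.1]
contact_force: [-0.3, -1.6, -0.1]
gripper_width: 0.57
t 1.3 pos [0.4679 0.3212 0.2398] F [-0.2 -1.   1. ] grip 5.03
turn [ 0.    -0.005  0.   ] shift [9.38 0.01 0.18]
[[-0.004 -0.559  0.829]
 [-0.003  0.829  0.559]
 [-1.    -0.    -0.005]]
```

View pics/w1.png

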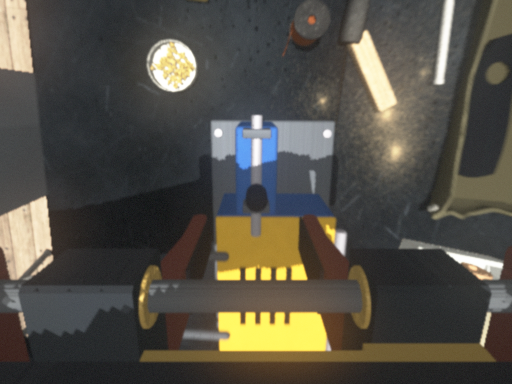

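The wrist view shows the knob at about (257,198), centred between the fingers, with the bracket square to the image; the tin and jar are well clear.

```bash
python3 - <<'E'
from h import *
W=Cam(np.load("pics/wrist1.npz"));g=cv2.cvtColor(W.im,cv2.COLOR_BGR2GRAY)
print("knobtop",W.plane((257,190),.158),"mid",W.plane((257,197),.150), "TCP proj",W.proj([.4679,.3212,.24]))
for p in((211,121),(334,121),(218,133),(327,133)):print(p,W.plane(p,.0).round(4))
print("yellow fl/ front-left", W.plane((217,216),.0995),W.plane((335,216),.0995))
E
```

```text
knobtop [0.46538772 0.33343468 0.158     ] mid [0.47000947 0.32682417 0.15      ] TCP proj [249.02093065 254.80353656]
(211, 121) [0.3958 0.3378 0.    ]
(334, 121) [0.5201 0.4227 0.    ]
(218, 133) [0.4107 0.3304 0.    ]
(327, 133) [0.522  0.4063 0.    ]
yellow fl/ front-left [0.4577556  0.27589897 0.0995    ] [0.55368262 0.34137289 0.0995    ]
```

```bash
python3 -m pendant '[[[0,0,0],[3,0.4,0.4],5],[[0,0,0],[6,0.4,0.4],5],[[0,0,0],[9.3,0.4,0.4],5],[[0,0,0],[9.3,0.4,0.4],5],[[0,0,0],[9.3,0.4,0.4],1],[[0,0,0],[9.3,0.4,0.4],1],[[0,0,0],[9.3,0.4,0.4],1],[[0,0,0],[9.3,0.4,0.4],1]]' 20; python3 to.py 0.469 0.327 0.146 34.3
```

```text
time: 2.3
tool_pos: [0.4694, 0.3271, 0.1495]
eef_rot: [-164.1, 89.9, -130.1]
contact_force: [-5.5, -3.3, 7.8]
gripper_width: 0.193
t 2.3 pos [0.4694 0.3271 0.1495] F [-5.5 -3.3  7.8] grip 1.7
turn [-0.006 -0.001  0.   ] shift [ 0.35  0.02 -0.04]
[[-0.001 -0.559  0.829]
 [-0.001  0.829  0.559]
 [-1.    -0.    -0.001]]
```

```bash
python3 -m pendant '[[[0,0,0],[-0.2,0.6,0],1],[[0,0,0],[-0.2,1.2,0],1],[[0,0,0],[-0.2,1.8,0],1],[[0,0,0],[-0.2,2.4,0],1],[[0,0,0],[-0.2,2.9,0],1],[[0,0,0],[-0.2,3.3,0],1],[[0,0,0],[-0.2,3.6,0],1],[[0,0,0],[-0.2,3.6,0],1]]'; python3 to.py 0.469 0.327 0.146 34.3
```

```text
time: 3.3
tool_pos: [0.4516, 0.3535, 0.1497]
eef_rot: [-117.5, 89.7, -83.6]
contact_force: [4.5, -11.0, -14.4]
gripper_width: 0.193
t 3.3 pos [0.4516 0.3535 0.1497] F [  4.5 -11.  -14.4] grip 1.7
turn [-0.008 -0.003  0.005] shift [ 0.39 -3.17 -0.03]
[[ 0.001 -0.557  0.831]
 [-0.006  0.831  0.557]
 [-1.    -0.005 -0.003]]
```

```bash
python3 -m pendant '[[[0,0,0],[0,3.2,0],4],[[0,0,0],[0,3.2,0],4],[[0,0,0],[-4,3.2,0],4],[[0,0,0],[-9,3.2,0],4],[[0,0,0],[-9,-2,-3],3.5],[[0,0,0],[-9,-7,-6],3.5],[[0,0,0],[-9,-12,-8.5],3.5],[[0,0,0],[-9,-12.5,-8.6],3.5]]'
python3 - <<'E'
from workcell import r
from h import *
for n in("wrist","side","scene"):
    f=r.grab_frame(n);np.savez(f"pics/{n}2.npz",**f)
    if n=="wrist":cv2.imwrite("pics/w2.png",f["frame"])
E
python3 to.py 0.468 0.175 0.097 34.3
```

```text
time: 4.3
tool_pos: [0.4506, 0.2019, 0.2426]
eef_rot: [-30.3, 89.7, 3.3]
contact_force: [0.7, 1.1, -0.3]
gripper_width: 0.402
t 4.45 pos [0.4493 0.2068 0.2419] F [0.2 1.4 0.8] grip 3.5
turn [-0.006  0.003 -0.   ] shift [14.49 -3.68 -0.27]
[[ 0.003 -0.559  0.829]
 [ 0.002  0.829  0.559]
 [-1.     0.     0.003]]
```

View pics/w2.png

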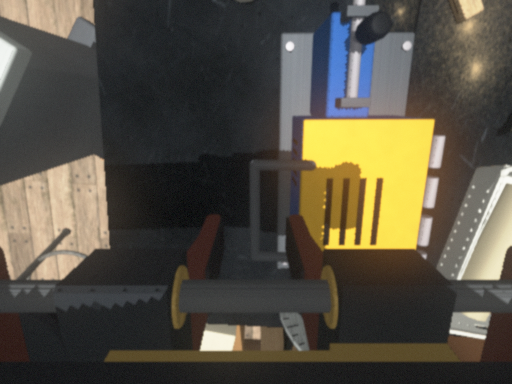

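The bolt is drawn: its rod ends at (352,104), clear of the yellow edge, and the knob stands at the outer staple. The bar runs from (255,163) to (255,258).

```bash
python3 - <<'E'
from h import *
W=Cam(np.load("pics/wrist2.npz"))
a,b=W.plane((255,165),.097),W.plane((255,255),.097);print(a,b,(a+b)/2,np.linalg.norm(a-b))
for p in((303,119),(434,119),(420,248)):print(W.plane(p,.0995).round(4))
E
python3 to.py 0.4685 0.173 0.097 34.3
```

```text
[0.44415743 0.21366531 0.097     ] [0.49689187 0.13456209 0.097     ] [0.47052465 0.1741137  0.097     ] 0.09506966327401778
[0.4566 0.2738 0.0995]
[0.5562 0.3401 0.0995]
[0.6325 0.2356 0.0995]
t 4.45 pos [0.4493 0.2068 0.2419] F [0.2 1.4 0.8] grip 3.5
turn [-0.006  0.003 -0.   ] shift [14.49 -3.87 -0.34]
[[ 0.003 -0.559  0.829]
 [ 0.002  0.829  0.559]
 [-1.     0.     0.003]]
```

```bash
python3 -m pendant '[[[0,0,0],[0,-3.9,-0.1],3.5],[[0,0,0],[4,-3.9,-0.1],3.5],[[0,0,0],[8,-3.9,-0.1],3.5],[[0,0,0],[12,-3.9,-0.1],3.5],[[0,0,0],[14.4,-3.9,-0.1],3.5],[[0,0,0],[14.4,-3.9,-0.1],3.5],[[0,0,0],[14.4,-3.9,-0.1],0.5],[[0,0,0],[14.4,-3.9,-0.1],0.5]]' 15;python3 -m pendant '[[[0,0,0],[0,0,0],0.5],[[0,0,0],[0,0,0],0.5],[[0,0,0],[0,0,0],0.5],[[0,0,0],[0,0,0],0.5],[[0,0,0],[0,0,0],0.5],[[0,0,0],[0,0,0],0.5],[[0,0,0],[0,0,0],0.5],[[0,0,0],[0,0,0],0.5]]'; python3 to.py 0.4705 0.174 0.097 34.3
```

```text
time: 5.45
tool_pos: [0.4703, 0.1736, 0.0979]
eef_rot: [-8.4, 89.9, 25.6]
contact_force: [0.2, -0.5, -0.1]
gripper_width: 0.212
time: 6.45
tool_pos: [0.4702, 0.1732, 0.0975]
eef_rot: [-7.0, 89.9, 27.0]
contact_force: [0.1, 1.2, 6.3]
gripper_width: 0.105
t 6.45 pos [0.4702 0.1732 0.0975] F [0.1 1.2 6.3] grip 0.92
turn [-0.006  0.002  0.   ] shift [0.05 0.05 0.07]
[[ 0.002 -0.559  0.829]
 [ 0.001  0.829  0.559]
 [-1.    -0.     0.002]]
```

```bash
python3 -m pendant '[[[0,0,0],[-1.65,0,0.08],0.5],[[0,0,0],[-3.28,0,0.33],0.5],[[0,0,0],[-4.88,0,0.74],0.5],[[0,0,0],[-6.43,0,1.3],0.5],[[0,0,0],[-7.91,0,2.02],0.5],[[0,0,0],[-9.32,0,2.88],0.5],[[0,0,0],[-10.63,0,3.88],0.5],[[0,0,0],[-11.84,0,5.0],0.5]]' 20
python3 - <<'E'
from workcell import r
from h import *
ims=[]
for n in("scene","side"):
    f=r.grab_frame(n);np.savez(f"pics/{n}3.npz",**f);ims.append(f["frame"])
a=cv2.resize(ims[0][100:240,180:290],None,fx=3.6,fy=4,interpolation=2);b=cv2.resize(ims[1][120:260,220:350],None,fx=3,fy=4,interpolation=2)
cv2.imwrite("pics/c3.png",np.hstack([a,b]))
E
python3 to.py 0.4705 0.174 0.097 34.3
```

```text
time: 7.45
tool_pos: [0.5102, 0.1999, 0.2155]
eef_rot: [-177.3, 89.8, -143.4]
contact_force: [-2.8, -2.4, 0.4]
gripper_width: 0.106
t 7.55 pos [0.5111 0.2005 0.2165] F [-5.8 -4.3  4.9] grip 0.94
turn [-0.006 -0.002  0.   ] shift [11.95  0.07 -4.83]
[[-0.001 -0.559  0.829]
 [-0.001  0.829  0.559]
 [-1.    -0.    -0.002]]
```

View pics/c3.png

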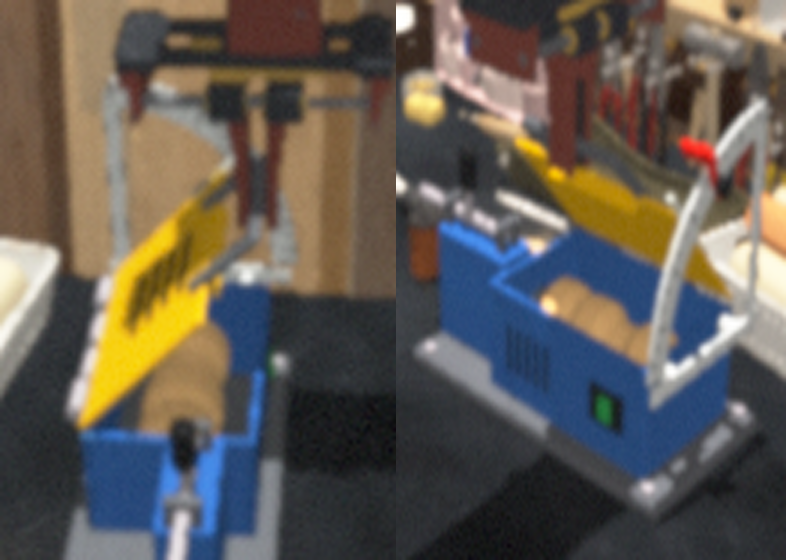

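The guard is up at about 0.8 rad, with its front still below the red mark (side crop (700,155)). I'll go on to about 0.97 rad.

```bash
python3 -m pendant '[[[0,0,0],[-0.5,0,0.55],0.5],[[0,0,0],[-1,0,1.1],0.5],[[0,0,0],[-1.4,0,1.65],0.5],[[0,0,0],[-1.77,0,2.17],0.5],[[0,0,0],[-1.77,0,2.17],0.5],[[0,0,0],[-1.77,0,2.17],0.5],[[0,0,0],[-1.77,0,2.17],0.5],[[0,0,0],[-1.77,0,2.17],0.5]]' 20
python3 - <<'E'
from workcell import r
from h import *
ims=[]
for n in("scene","side","wrist"):
    f=r.grab_frame(n);np.savez(f"pics/{n}4.npz",**f);ims.append(f["frame"])
k=dict(fx=6,fy=6,interpolation=2)
cv2.imwrite("pics/c4.png",np.hstack([cv2.resize(ims[0][105:185,200:265],**k),cv2.resize(ims[1][135:215,285:350],**k)]))
o=r.get_obs();p=o["tool_pos"];y=np.radians(34.3);h=np.array([.555,.234])+.06*np.array([np.cos(y),np.sin(y)])
d=p[:2]-h;lx=d@[np.cos(y),np.sin(y)];print(p,o["contact_force"],"theta",np.arctan2(p[2]-.097,-lx),"r",np.hypot(p[2]-.097,lx))
# expected projections of pointer tip / mark tip for angles
for t in(.9,.95,1.,1.05):
    q=np.array([.06-.145*np.cos(t),-.098]);X=np.r_[.555+q@[np.cos(y),-np.sin(y)],.234+q@[np.sin(y),np.cos(y)],.097+.145*np.sin(t)]
    print(t,[Cam(np.load(f"pics/{n}4.npz")).proj(X).round(1) for n in("scene","side")])
E
```

```text
time: 8.55
tool_pos: [0.528, 0.2119, 0.2338]
eef_rot: [-168.6, 89.8, -134.7]
contact_force: [-5.8, -5.3, 9.6]
gripper_width: 0.11Traceback (most recent call last):
  File "<stdin>", line 7, in <module>
cv2.error: OpenCV(4.12.0) :-1: error: (-5:Bad argument) in function 'resize'
> Overload resolution failed:
>  - resize() missing required argument 'dsize' (pos 2)
>  - resize() missing required argument 'dsize' (pos 2)
```

```bash
cat > look.py <<'E'
import sys
from workcell import r
from h import *
i=sys.argv[1];C={}
for n in("scene","side","wrist"):
    f=r.grab_frame(n);np.savez(f"pics/{n}{i}.npz",**f);C[n]=Cam(f)
k=dict(dsize=None,fx=6,fy=6,interpolation=2)
cv2.imwrite(f"pics/c{i}.png",np.hstack([cv2.resize(C["scene"].im[105:185,200:265],**k),cv2.resize(C["side"].im[135:215,285:350],**k)]))
o=r.get_obs();p=o["tool_pos"];y=np.radians(34.3);h=np.array([.555,.234])+.06*np.array([np.cos(y),np.sin(y)])
lx=(p[:2]-h)@[np.cos(y),np.sin(y)];print(o["time"],p,o["contact_force"].round(1),"theta",np.arctan2(p[2]-.097,-lx),"r",np.hypot(p[2]-.097,lx))
for t in(.9,.95,1.,1.05):
    q=np.array([.06-.145*np.cos(t),-.098]);X=np.r_[.555+q@[np.cos(y),-np.sin(y)],.234+q@[np.sin(y),np.cos(y)],.097+.145*np.sin(t)]
    print(t,[C[n].proj(X).round(1) for n in("scene","side")])
E
python3 look.py 4
```

```text
8.85 [0.52804277 0.21188299 0.23374169] [-6.1 -4.4  8.6] theta 0.964927896000934 r 0.1663508342557153
0.9 [array([243.5, 131. ]), array([315.3, 164.4])]
0.95 [array([241.3, 129.5]), array([316.9, 162. ])]
1.0 [array([239. , 128.1]), array([318.5, 159.7])]
1.05 [array([236.6, 126.8]), array([320.2, 157.4])]
```

View pics/c4.png

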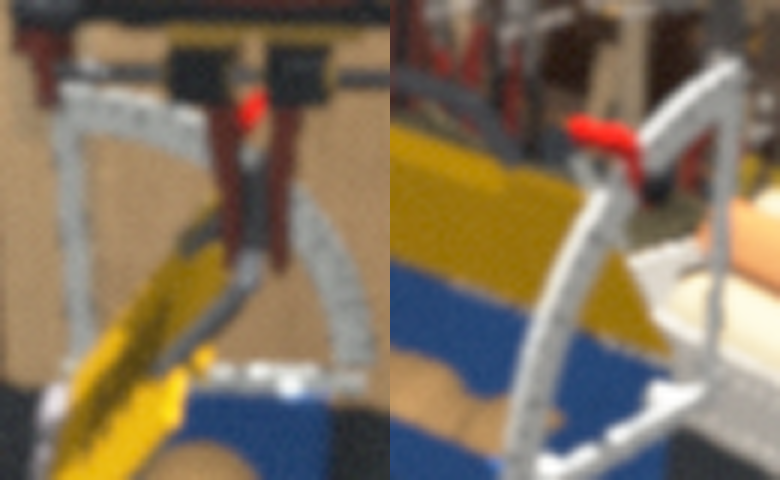

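Side crop: the pointer's tip is near (575,148), just under the left end of the red rider at (578,128). The guard's geometry gives 0.965 rad, and the mark triangulates to 1.00. I'll raise it a further 0.035 rad.

```bash
python3 -m pendant '[[[0,0,0],[-0.1,0,0.15],0.5],[[0,0,0],[-0.2,0,0.3],0.5],[[0,0,0],[-0.3,0,0.4],0.5],[[0,0,0],[-0.34,0,0.5],0.5],[[0,0,0],[-0.34,0,0.5],0.5],[[0,0,0],[-0.34,0,0.5],0.5],[[0,0,0],[-0.34,0,0.5],0.5],[[0,0,0],[-0.34,0,0.5],0.5]]' 20
python3 look.py 5; python3 - <<'E'
from h import *
im=np.load("pics/side5.npz")["frame"];b=np.load("pics/side0.npz")["frame"];c=np.load("pics/side4.npz")["frame"]
k=dict(dsize=None,fx=13,fy=13,interpolation=2)
s=np.s_[145:185,303:333];cv2.imwrite("pics/d5.png",np.hstack([cv2.resize(x[s],dsize=None,fx=8.8,fy=13,interpolation=2) for x in(b,c,im)]))
C=Cam(np.load("pics/side5.npz"))
for n in("0","4","5"):
  h=cv2.cvtColor(np.load(f"pics/side{n}.npz")["frame"],cv2.COLOR_BGR2HSV)[145:185,303:333]
  m=cv2.inRange(h,(0,150,90),(8,255,255))|cv2.inRange(h,(172,150,90),(180,255,255));v,u=np.nonzero(m);print("red",n,u.mean()+303,v.mean()+145,len(u))
y=np.radians(34.3)
for rr in(.145,.16,.17):
  for ly in(-.098,-.118):
    q=np.array([.06-rr*np.cos(1.),ly]);X=np.r_[.555+q@[np.cos(y),-np.sin(y)],.234+q@[np.sin(y),np.cos(y)],.097+rr*np.sin(1.)];print(rr,ly,C.proj(X).round(1))
E
```

```text
time: 9.85
tool_pos: [0.5324, 0.2148, 0.2372]
eef_rot: [-166.0, 89.9, -132.0]
contact_force: [-5.8, -4.8, 8.0]
gripper_width: 0.104
10.0 [0.53241348 0.21480864 0.23717044] [-5.8 -3.8  8.1] theta 1.0026762749838 r 0.1662927054799067
0.9 [array([243.5, 131. ]), array([315.3, 164.4])]
0.95 [array([241.3, 129.5]), array([316.9, 162. ])]
1.0 [array([239. , 128.1]), array([318.5, 159.7])]
1.05 [array([236.6, 126.8]), array([320.2, 157.4])]
red 0 319.76119402985074 157.23880597014926 67
red 4 319.86567164179104 157.38805970149252 67
red 5 319.8888888888889 157.22222222222223 63
0.145 -0.098 [318.5 159.7]
0.145 -0.118 [325.6 161.9]
0.16 -0.098 [316.8 155.6]
0.16 -0.118 [323.9 157.8]
0.17 -0.098 [315.6 152.8]
0.17 -0.118 [322.7 155. ]
```

View pics/d5.png

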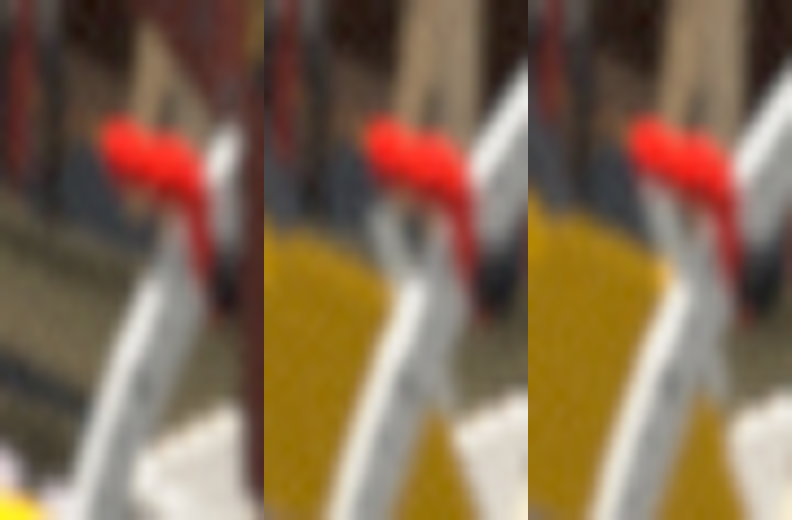

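Third panel: the pointer's tip at (650,183) meets the lower edge of the red rider's inner end at (650,140). The mark's red centroid hasn't shifted (319.8,157.3). I put the remaining error at 4 mm or less, so I'm handing in while holding.

```bash
python3 - <<'E'
from workcell import r
from h import *
a=np.load("pics/scene0.npz")["frame"].astype(int);b=np.load("pics/scene5.npz")["frame"].astype(int)
s=np.load("pics/side0.npz")["frame"].astype(int);t=np.load("pics/side5.npz")["frame"].astype(int)
print("change tin,jar",abs(a-b)[265:300,255:290].mean(),abs(a-b)[270:305,190:215].mean(),"spool(side)",abs(s-t)[255:295,262:295].mean())
o=r.get_obs();print(o["tool_pos"],o["joint_velocities"].round(2),o["gripper_width"])
print(r.sign_off())
E
```

```text
change tin,jar 5.820952380952381 4.504380952380952 spool(side) 13.704040404040404
[0.53241348 0.21480864 0.23717044] [-0.1  -0.04  0.02 -0.05 -0.09  0.01  0.05] 0.11319129411104578
the job is handed in; nothing more can be done
None
```

I drew the bolt about 32 mm until it stopped, then raised the guard by its bar and handed the job in after about 10 s, still holding the bar. `sign_off` reports no verdict.

- **Bolt:** it met its stop at about 12 N while the guard was still closed. The wrist picture showed the rod clear of the guard and the knob at the outer staple.
- **Guard angle:** the arm's position put the guard at 1.003 rad, and the mark triangulated to 1.004 rad. The last side picture disagreed slightly: the mark could be up to about 0.03 rad (4 mm) higher than the pointer, still inside the 10 mm limit. I did not correct for it.
- **Mark:** its centroid in the side picture moved about 0.1 px from the start, so it was not shifted.
- **Hold:** the arm was at rest, with the fingers stopped at about 10 mm on the 10 mm bar. The measured force on the tool was about 10 N.
- **Bystanders:** I only compared picture brightness before and after. The tin and jar areas were nearly unchanged. The spool area changed more (mean 13.7 grey levels), which may be shadow; I did not measure the spool's position again. The tool's planned path stayed well above the spool.

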